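# Reset the alcove light: find the button that still snaps, then switch on

## Robot

A 6-joint arm with a two-finger parallel gripper is mounted at the origin on the work surface. World frame = base frame: x ahead of the robot, y to its left, z up, the work surface at z = 0. Lengths are in m, angles in degrees, forces in N, time in s.
With the tool pointing down it reaches from about 0.35 to 0.875 m from the base axis. Payload 4.2 kg.
Tool frame: the origin (TCP) lies at the very end of the fingers, on their centre line; the grasp point (between the pads) lies r.pinch_z behind it (r.pinch_z is the distance from the TCP to the grasp point, in m); y points along the fingers, z is the direction in which the jaws open and shut, and the axes are right-handed (so a half turn about y gives the same grasp; the last joint's range is limited). The gripper opens to 87 mm and grips with 3 to 60 N. Pads are 19 mm wide; open, the fingers measure 117 mm over their backs; the gripper's body (75 mm by 190 mm) begins 51 mm behind the grasp point.
Start: joints at [-50.787, 22.042, 0.453, 0, -68.411, -14.817], TCP at [0.258, -0.569, 0.223] pointing down, gripper open.
Joint ranges: [-179.83, 179.83], [-69.29, 118.12], [-61.27, 80.66], [-181.25, 117.63], [-171.15, -9.14], [-177.46, 177.46]. Speed limits (degrees/s): [159.86, 159.86, 180, 180, 180, 180].

## Interface

Orientations are given as a 3x3 rotation matrix whose columns are the frame's x, y, z axes.
In Python, from station import sense, capture, camera_params, r gives the robot as it stands.
- The arm moves only by the tool move_arm, never from a script. Its argument "increments" is text: rows parted by semicolons, each of 7 numbers parted by spaces: the closure, from -1 (fully open) to 1 (shut), so that 0 is half open, then the shift along the tool's x, y, z in m, then the turn, a rotation vector about the tool's x, y, z in rad. In form: hand x y z wx wy wz; .... A call has 1 to 8 rows; each row is the pose to reach, as a shift and turn from the pose commanded when the call began, along the tool's axes at that moment; what a row does not reach only later rows make up. A row lasts 1/10 s, in which the tool goes at most 50 mm and 8.59 degrees, less where a joint would pass 70% of its speed; a pose out of reach is approached as far as the arm can. A call with a gripper value outside its range is refused whole. The fingers move at their own pace and stop on an object; the grip force is fixed at half the most. Time passes only in rows, so rows that repeat a pose let the fingers close. It gives the time, the measured TCP pose, the force and the opening at its end, in the units of the state.
- sense(): the state, without advancing time (a new reading comes with each control period).
- capture(name): name is "scene" or "top"; returns (picture, depth): 480x640x3 uint8, red, green, blue; 480x640 float32, m along the optical axis (not along the pixel's ray), 0 where there is no reading.
- camera_params(name): a dict with "fx", "fy", "cx", "cy" (pixels), "xyz" and "orientation" of the camera in the world. Camera axes: x right, y down, z forward; pixel columns grow to the right and rows downward; lengths in m; the calibration is good to about 2 mm. A picture is of the moment at which its call begins. camera_params takes no time and is no camera call.
- r.finish_job(): hands the job in, once; it reports no verdict.
The state is a dict: "time_s": time; "joints": joint angles; "joint_velocities": joint speeds; "effort": joint torques, N m; "tcp_pos": TCP position; "ee_rot": TCP orientation; "wrist_force": force on the tool from outside, world axes, zero at the start; "moment": the same for the moment, N m; "gripper_width": opening from 0.0 (shut) to 1.0 (fully open).
Only numpy, scipy, OpenCV 4.12 (cv2) and the standard library are available. Lean on these libraries where they do the work, as an engineer would, in place of code of your own. Each camera call takes 0.05 s, during which the arm holds its last target.

## Task

The alcove light has tripped. Try the three steel pushbuttons on the control box one by one, pressing slowly and gently straight down: let go of a button that stays soft without forcing it against its stop (never more than 18 N), and press the one that stiffens until you feel it snap over and it stays in. Let go of it, then push the toggle switch beside the box all the way over to on, leaving the glassware and bar things on the shelf undisturbed.

Things in the scene. Friction and masses are not known exactly. Their poses are not given: they have to be found in the camera images.
- panel: low brushed aluminium control box, 85 mm (x) x 200 mm (y) x 40 mm high, fixed on the smoked glass shelf (shelf top 70 mm above the work surface); origin at the centre of its underside, z up, three buttons in a row along its y. Box and buttons must never be pushed with more than 18 N
- panel_top (a point): centre of the control box's top face, axes as the box
- key_a_top (a point): top centre of one of three look-alike round steel button caps, 20 mm across, 18 mm proud when up, in a row 60 mm apart. Which one is sound differs every time and is known only by feel. Each cap first slides down 0 to 3 mm through loose play at about 0.4 N (differs per cap, unseen) and stays where it is left in that play. How sound and worn ones then feel: see the other two
- key_b_top (a point): top centre of one of three look-alike round steel button caps, 20 mm across, 18 mm proud when up, in a row 60 mm apart. Which one is sound differs every time and is known only by feel. SOUND: after the play the force builds to about 6 N within 2 to 2.5 mm, breaks over, falls to nothing some 5 mm after the play; there it drops away under the finger and the cap stays in. Let go earlier, it comes back up
- key_c_top (a point): top centre of one of three look-alike round steel button caps, 20 mm across, 18 mm proud when up, in a row 60 mm apart. Which one is sound differs every time and is known only by feel. WORN (two of the three): after the play it stays soft, about 1 to 3 N, for 4 mm, then meets a hard stop; let go, it comes back up to the end of its play, never stays in
- toggle_base: black block of the toggle switch, 70 mm (x) x 50 mm (y) x 25 mm high, fixed on the shelf beside the control box; origin at the centre of its underside; the lever turns about an axis along the block's y, 22 mm above the origin, and is thrown from the block's -x side to its +x side
- toggle_tip (a point): centre of the steel ball (26 mm across) at the end of the toggle lever, 60 mm from the lever's axis
- toggle (a joint): angle of the toggle lever: 0 = off, leaning 0.5 rad to the block's -x side; 0.5 = upright; 1.0 = on, fully over to the +x side (rigid stop). It stays where it is left; about 1 N at the ball moves it
- decanter: loose empty glass decanter, 104 mm across, 185 mm tall, origin under its centre; leave alone
- tumbler: loose ribbed glass tumbler, 78 mm across, 95 mm tall, origin under its centre; leave alone
- ice_mould: loose navy ice mould, 75 x 125 x 36 mm high, origin under its centre; leave alone
- pourer: loose stainless pourer standing on its foot, 36 mm across, 85 mm tall, origin under its centre; leave alone

How it is judged (in metres and radians):
On the way, in this order (a step that is already met when the one before it is completed fails the run):
1. the sound button has snapped over and stays in with the robot off the control box (z of any of key_a_top, key_b_top, key_c_top in the frame of panel_top below 0.0138 m and contact force between each of the fingers, the arm and panel below 0.05 N), for 0.3 s.
2. the toggle is thrown to on (value of joint toggle above 0.85 rad), for 0.2 s.
At the end, for the whole second after the job is handed in: one button stays in by itself (its top less than 13.8 mm above the box top, i.e. pushed in by more than 4.2 mm) with nothing pressing on the box, and the toggle rests beyond 0.85 rad; decanter, tumbler, mould and pourer within 15 mm of where they stood (all of step 1 and value of joint toggle above 0.85 rad and velocity of joint toggle below 0.05 rad/s); the robot touches nothing.
It fails at once if the control box or a button is pushed with more than 18 N (contact force between any of the fingers, the arm and panel above 18 N).
It fails at once if the decanter is moved by more than 15 mm (distance of decanter from where it was at the start of the episode above 0.015 m).
It fails at once if the tumbler is moved by more than 15 mm (distance of tumbler from where it was at the start of the episode above 0.015 m).
It fails at once if the ice mould is moved by more than 15 mm (distance of ice_mould from where it was at the start of the episode above 0.015 m).
It fails at once if the pourer is moved by more than 15 mm (distance of pourer from where it was at the start of the episode above 0.015 m).
It also fails if it takes over 72 s, if anything falls off the work surface, if the arm or the gripper's body presses on something with over 40 N, if the wrist force passes 120 N, or if a joint passes its speed limit or range.

## Working session

There is one attempt and no reset: what is moved stays moved. The work goes in short steps, Python scripts to look and compute and a tool call to move; the robot and the scene stay as the last step left them, time stands still between calls to the robot, and variables do not carry over. Pictures are saved under pics/ and viewed, and the job is handed in when it is done.

Besides the shell and the picture viewer there is one more tool, called after "Emit:" by a JSON object that holds its "name" and its "arguments", one argument or row to a line. move_arm: Moves the arm, as the interface text tells. Its arguments: {"type":"object","properties":{"increments":{"type":"string"}},"required":["increments"]}

```bash
ls; mkdir -p pics
python3 - <<'E'
from station import sense,capture,camera_params,r
import cv2,numpy as np
s=sense();print({k:np.round(v,3).tolist() for k,v in s.items()}, r.pinch_z)
for n in("scene","top"):
    p,d=capture(n);cv2.imwrite(f"pics/{n}0.png",p[:,:,::-1]);np.save(f"pics/{n}0.npy",d);np.save(f"pics/{n}0rgb.npy",p)
    print(n,camera_params(n),d.min(),d.max())
E
```

```text
pics
{'time_s': 0.0, 'joints': [-50.786, 22.091, 0.381, -0.029, -68.41, -14.818], 'joint_velocities': [0.008, -0.013, -0.072, -0.055, -0.09, 0.036], 'effort': [-0.0, -39.067, 18.741, 4.22, 0.011, -0.0], 'tcp_pos': [0.258, -0.569, 0.221], 'ee_rot': [[0.911, -0.001, -0.413], [0.413, 0.002, 0.911], [-0.0, -1.0, 0.002]], 'wrist_force': [0.476, 0.595, -0.537], 'moment': [-0.025, 0.017, -0.024], 'gripper_width': 1.002} 0.0187
scene {'fx': 464.78541789599575, 'fy': 464.78541789599575, 'cx': 316.38217114840637, 'cy': 242.96681638497398, 'xyz': array([ 0.9790268 , -0.56319909,  0.8203355 ]), 'orientation': array([[ 0.83833999,  0.37246929, -0.39806117],
       [ 0.54481547, -0.59793283,  0.58792213],
       [-0.0190309 , -0.70974851, -0.70419803]])} 0.0 2.8836594
top {'fx': 439.10968705394833, 'fy': 439.10968705394833, 'cx': 320.15570088975426, 'cy': 241.91104033651757, 'xyz': array([0.38012017, 0.01005682, 1.14762238]), 'orientation': array([[-0.04203788, -0.97372809,  0.22379996],
       [-0.9991153 ,  0.04123842, -0.00824703],
       [-0.00119879, -0.22394865, -0.97460021]])} 0.0 2.248797
```

View pics/scene0.png

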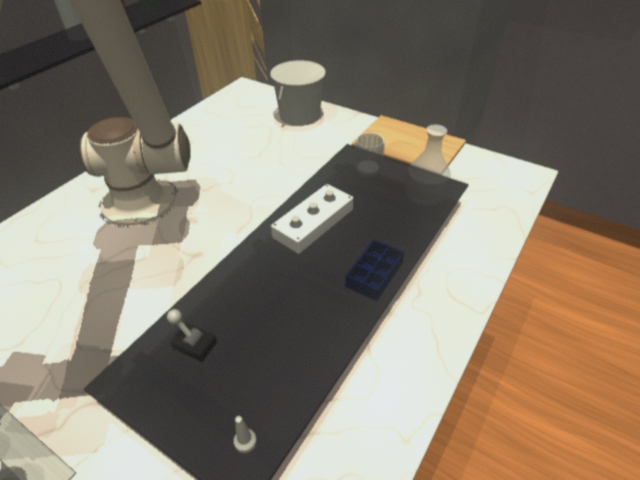

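View pics/top0.png

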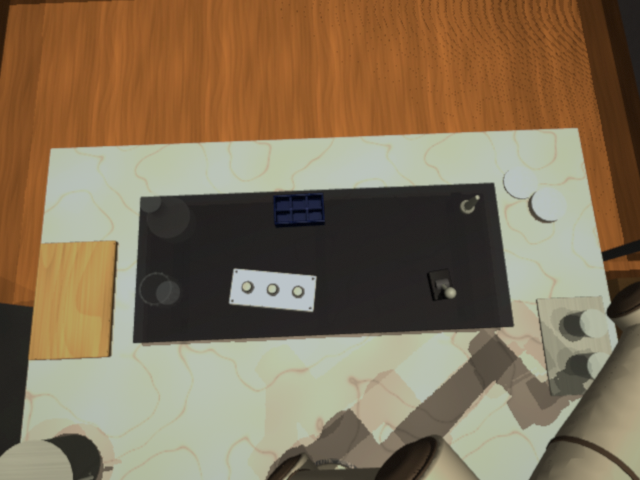

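The scene view shows the buttons near (295,222), (313,208) and (329,194), with the toggle ball at (174,316). In the top view the buttons are near (247,287), (272,290) and (297,292), and the ball is at (450,293). Next I'll zoom in and measure.

```bash
cat > h.py <<'E'
import numpy as np,cv2
from station import camera_params
def ray(n,u,v):
    c=camera_params(n);d=np.array([(u-c['cx'])/c['fx'],(v-c['cy'])/c['fy'],1.]);return np.array(c['xyz']),np.array(c['orientation'])@d
def onz(n,u,v,z):
    o,d=ray(n,u,v);return o+d*(z-o[2])/d[2]
def tri(u1,u2):
    o1,d1=ray('scene',*u1);o2,d2=ray('top',*u2)
    t=np.linalg.lstsq(np.c_[d1,-d2],o2-o1,rcond=None)[0];a=o1+t[0]*d1;b=o2+t[1]*d2
    return (a+b)/2,np.linalg.norm(a-b)
E
python3 - <<'E'
import cv2,numpy as np
t=cv2.imread('pics/top0.png');s=cv2.imread('pics/scene0.png')
a=cv2.resize(t[260:320,220:330],None,fx=7,fy=7,interpolation=cv2.INTER_CUBIC)
cv2.imwrite('pics/z1.png',a)
b=cv2.resize(t[260:315,415:475],None,fx=6,fy=6,interpolation=cv2.INTER_CUBIC)
c=cv2.resize(s[300:365,160:225],None,fx=6,fy=6,interpolation=cv2.INTER_CUBIC)
H=max(b.shape[0],c.shape[0]);b=cv2.copyMakeBorder(b,0,H-b.shape[0],0,0,0)
cv2.imwrite('pics/z2.png',np.hstack([b,c]))
cv2.imwrite('pics/z3.png',cv2.resize(s[180:255,265:360],None,fx=8,fy=8,interpolation=cv2.INTER_CUBIC))
E
```

```text
(no output)
```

View pics/z1.png

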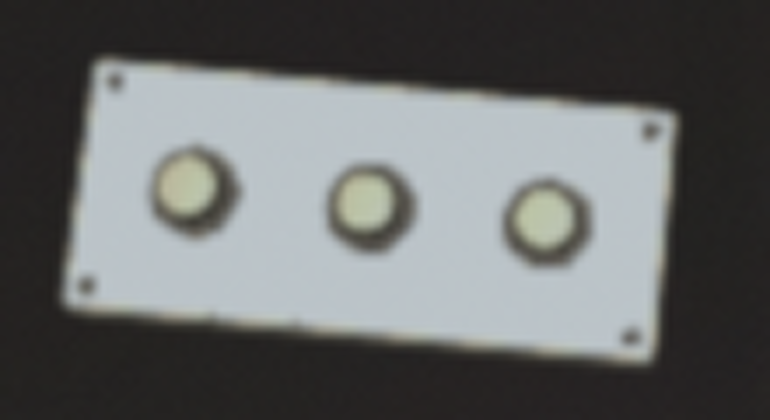

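View pics/z2.png

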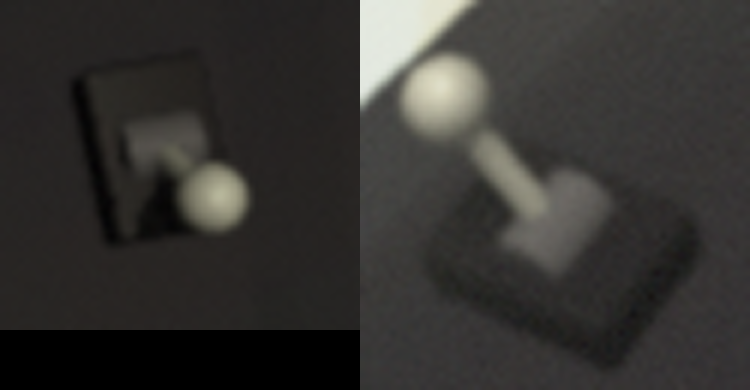

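View pics/z3.png

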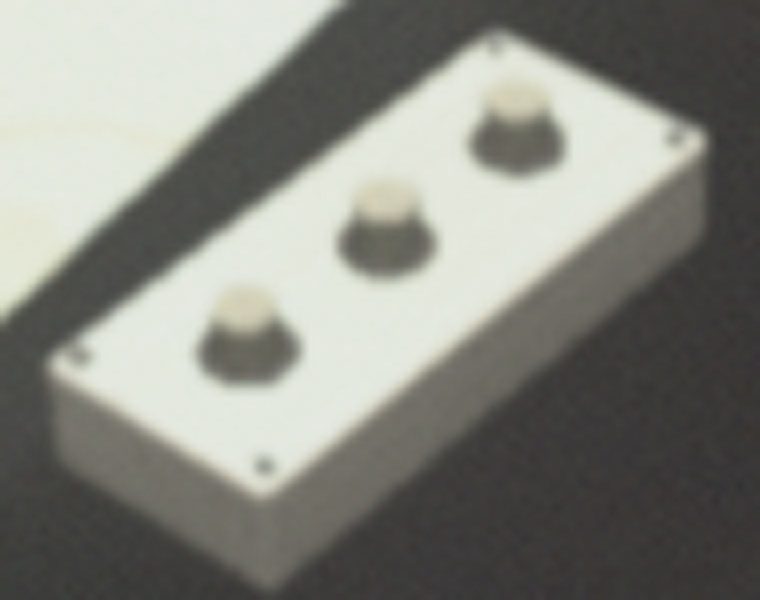

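Run:
```python
from h import *
np.set_printoptions(precision=4,suppress=True)
f=lambda p,k,o:((p[0]+.5)/k-.5+o[0],(p[1]+.5)/k-.5+o[1])
for n,k,o,K,C in(('top',7,(220,260),[(187,185),(366,203),(545,219)],[(95,60),(677,110),(655,362),(65,308)]),
 ('scene',8,(265,180),[(515,100),(386,200),(244,307)],[(498,30),(50,365),(268,497),(706,138)])):
    print(n,'caps',*[onz(n,*f(p,k,o),.128) for p in K])
    Q=np.array([onz(n,*f(p,k,o),.11) for p in C]);print('corners\n',Q,'c',Q.mean(0),np.linalg.norm(Q-np.roll(Q,1,0),axis=1))
A=[f(p,8,(265,180)) for p in [(515,100),(386,200),(244,307)]];B=[f(p,7,(220,260)) for p in [(187,185),(366,203),(545,219)]]
for a,b in zip(A,B):print('tri',*tri(a,b))
print('ball',*tri(f((85,97),6,(160,300)),f((213,198),6,(415,260))))
print('ball expect z',.092+.06*np.cos(.5))
Q=[onz('top',*f(p,6,(415,260)),.095) for p in [(85,73),(208,55),(115,240)]];print(Q)
Q=[onz('scene',*f(p,6,(160,300)),.095) for p in [(80,240),(258,345),(335,225)]];print(Q)
# loose things
dt=np.load('pics/top0.npy')
for nm,u,v in(('tumb',160,290),('dec',165,215),('mould',300,210),('pour',470,205)):print(nm,onz('top',u,v,.07))
```

```text
top caps [0.5163 0.1778 0.128 ] [0.5077 0.1184 0.128 ] [0.4999 0.0591 0.128 ]
corners
 [[0.5629 0.212  0.11  ]
 [0.5372 0.0139 0.11  ]
 [0.4527 0.0247 0.11  ]
 [0.479  0.2218 0.11  ]] c [0.5079 0.1181 0.11  ] [0.0845 0.1997 0.0852 0.1989]
scene caps [0.5194 0.1746 0.128 ] [0.5121 0.116  0.128 ] [0.5038 0.0563 0.128 ]
corners
 [[0.4846 0.2205 0.11  ]
 [0.4588 0.0232 0.11  ]
 [0.5415 0.0121 0.11  ]
 [0.566  0.2084 0.11  ]] c [0.5127 0.116  0.11  ] [0.0823 0.199  0.0834 0.1979]
tri [0.5169 0.1785 0.1242] 0.00025259390513324777
tri [0.5089 0.1193 0.1239] 0.0015908580494818473
tri [0.5007 0.0596 0.124 ] 0.000857858508568161
ball [ 0.4796 -0.2899  0.1434] 0.0005264089872634387
ball expect z 0.14465495371342235
[array([ 0.5367, -0.2584,  0.095 ]), array([ 0.5419, -0.3088,  0.095 ]), array([ 0.4692, -0.2638,  0.095 ])]
[array([ 0.4822, -0.3098,  0.095 ]), array([ 0.5541, -0.3078,  0.095 ]), array([ 0.5451, -0.2636,  0.095 ])]
tumb [0.5231 0.3992 0.07  ]
dec [0.7148 0.3941 0.07  ]
mould [0.7135 0.049  0.07  ]
pour [ 0.7084 -0.3874  0.07  ]
```

Both views agree to about 4 mm, and the box sides come out at 84 x 199 mm. Using the average of the two, the cap tops are at about (0.518,0.177), (0.510,0.1175) and (0.502,0.058), z≈0.128. The ball is at (0.480,-0.290,0.144), against an expected z of 0.1447. I'll shut the gripper, align the tool with the world axes and head to the nearest cap.

Emit:
{"name": "move_arm", "arguments": {
  "increments": "1 0.03 0 0.03 0 0.053 0; 1 0.06 0 0.06 0 0.106 0; 1 0.09 0 0.09 0 0.16 0; 1 0.12 0 0.118 0 0.21 0; 1 0.15 0 0.147 0 0.265 0; 1 0.18 0 0.176 0 0.32 0; 1 0.21 0 0.205 0 0.37 0; 1 0.24 0 0.235 0 0.425 0"
}}

```text
time_s: 0.9
tcp_pos: [0.3798, -0.2544, 0.2223]
ee_rot: [[1.0, -0.0, 0.002], [-0.002, 0.0, 1.0], [-0.0, -1.0, 0.0]]
wrist_force: [1.5, 0.6, 0.0]
gripper_width: 0.358
```

Emit:
{"name": "move_arm", "arguments": {
  "increments": "1 0.015 0 0.04 0 0 0; 1 0.03 0 0.08 0 0 0; 1 0.045 0 0.12 0 0 0; 1 0.063 0 0.162 0 0 0; 1 0.08 0 0.2 0 0 0; 1 0.095 0 0.24 0 0 0; 1 0.11 0.02 0.28 0 0 0; 1 0.122 0.04 0.312 0 0 0"
}}

```text
time_s: 1.7
tcp_pos: [0.5021, 0.0585, 0.1823]
ee_rot: [[1.0, 0.002, -0.002], [0.002, 0.001, 1.0], [0.002, -1.0, 0.001]]
wrist_force: [-0.7, -0.7, 0.4]
gripper_width: 0.003
```

Emit:
{"name": "move_arm", "arguments": {
  "increments": "1 0 0.01 0 0 0 0; 1 0 0.02 0 0 0 0; 1 0 0.03 0 0 0 0; 1 0 0.034 0 0 0 0; 1 0 0.034 0 0 0 0; 1 0 0.034 0 0 0 0; 1 0 0.034 0 0 0 0; 1 0 0.034 0 0 0 0"
}}

```text
time_s: 2.5
tcp_pos: [0.5017, 0.056, 0.1491]
ee_rot: [[1.0, 0.001, -0.0], [0.0, 0.001, 1.0], [0.001, -1.0, 0.001]]
wrist_force: [1.5, -0.2, 0.6]
gripper_width: 0.009
```

```bash
cat > look.py <<'E'
import sys,cv2,numpy as np
from station import capture,sense
x=sys.argv[1]
def crop(n,u0,v0,w,h,k):
    p,_=capture(n);return cv2.resize(p[v0:v0+h,u0:u0+w,::-1],None,fx=k,fy=k,interpolation=cv2.INTER_CUBIC)
a=crop('scene',260,150,100,110,4);b=crop('top',220,230,100,110,4)
cv2.imwrite(f'pics/{x}.png',np.hstack([a,b]))
for i in range(3):
    s=sense();print(s['time_s'],np.round(s['tcp_pos'],4),np.round(s['wrist_force'],2))
E
python3 look.py l1
```

```text
2.6 [0.5016 0.0561 0.1489] [-0.3  -0.06 -0.22]
2.6 [0.5016 0.0561 0.1489] [-0.3  -0.06 -0.22]
2.6 [0.5016 0.0561 0.1489] [-0.3  -0.06 -0.22]
```

View pics/l1.png

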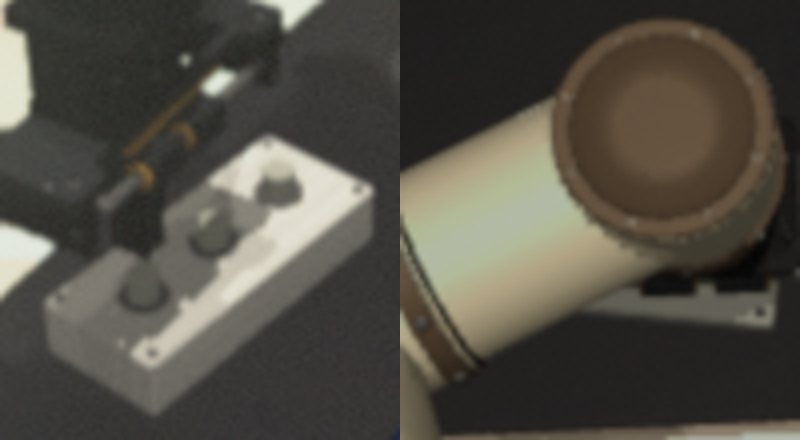

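The fingers (about (140,250) in the left half) sit over the near cap. I'll descend slowly.

Emit:
{"name": "move_arm", "arguments": {
  "increments": "1 0 0.005 0.001 0 0 0; 1 0 0.01 0.001 0 0 0; 1 0 0.015 0.001 0 0 0; 1 0 0.016 0.001 0 0 0; 1 0 0.016 0.001 0 0 0; 1 0 0.016 0.001 0 0 0"
}}

```text
time_s: 3.2
tcp_pos: [0.5015, 0.0571, 0.1326]
ee_rot: [[1.0, 0.0, -0.001], [0.001, -0.0, 1.0], [0.0, -1.0, -0.0]]
wrist_force: [0.9, 0.3, -0.9]
gripper_width: 0.006
```

Emit:
{"name": "move_arm", "arguments": {
  "increments": "1 0 0.0005 0 0 0 0; 1 0 0.001 0 0 0 0; 1 0 0.001 0 0 0 0"
}}

```text
time_s: 3.5
tcp_pos: [0.5014, 0.0571, 0.1316]
ee_rot: [[1.0, 0.0, -0.001], [0.001, 0.0, 1.0], [0.0, -1.0, 0.0]]
wrist_force: [0.4, -1.4, 0.4]
gripper_width: 0.009
```

Emit:
{"name": "move_arm", "arguments": {
  "increments": "1 0 0.0005 0 0 0 0; 1 0 0.001 0 0 0 0; 1 0 0.001 0 0 0 0"
}}

```text
time_s: 3.8
tcp_pos: [0.5014, 0.057, 0.1305]
ee_rot: [[1.0, -0.0, -0.001], [0.001, -0.0, 1.0], [-0.0, -1.0, -0.0]]
wrist_force: [-0.6, -0.4, 0.3]
gripper_width: 0.005
```

Emit:
{"name": "move_arm", "arguments": {
  "increments": "1 0 0.0005 0 0 0 0; 1 0 0.001 0 0 0 0; 1 0 0.001 0 0 0 0"
}}

```text
time_s: 4.1
tcp_pos: [0.5014, 0.0571, 0.1295]
ee_rot: [[1.0, -0.0, -0.001], [0.001, -0.0, 1.0], [-0.0, -1.0, -0.0]]
wrist_force: [0.0, -0.3, -0.4]
gripper_width: 0.006
```

Emit:
{"name": "move_arm", "arguments": {
  "increments": "1 0 0.0005 0 0 0 0; 1 0 0.001 0 0 0 0; 1 0 0.001 0 0 0 0"
}}

```text
time_s: 4.4
tcp_pos: [0.5014, 0.0571, 0.1285]
ee_rot: [[1.0, -0.0, -0.001], [0.001, -0.0, 1.0], [-0.0, -1.0, -0.0]]
wrist_force: [0.3, -0.2, 0.2]
gripper_width: 0.005
```

Emit:
{"name": "move_arm", "arguments": {
  "increments": "1 0 0.0005 0 0 0 0; 1 0 0.001 0 0 0 0; 1 0 0.001 0 0 0 0"
}}

```text
time_s: 4.7
tcp_pos: [0.5014, 0.0571, 0.1275]
ee_rot: [[1.0, -0.0, -0.001], [0.001, -0.0, 1.0], [-0.0, -1.0, -0.0]]
wrist_force: [-0.5, 0.2, -0.6]
gripper_width: 0.006
```

Emit:
{"name": "move_arm", "arguments": {
  "increments": "1 0 0.0005 0 0 0 0; 1 0 0.0005 0 0 0 0"
}}

```text
time_s: 4.9
tcp_pos: [0.5014, 0.0571, 0.127]
ee_rot: [[1.0, -0.0, -0.001], [0.001, 0.0, 1.0], [-0.0, -1.0, 0.0]]
wrist_force: [-0.6, -0.1, 0.1]
gripper_width: 0.008
```

Emit:
{"name": "move_arm", "arguments": {
  "increments": "1 0 0.0005 0 0 0 0; 1 0 0.0005 0 0 0 0"
}}

```text
time_s: 5.1
tcp_pos: [0.5014, 0.0571, 0.1265]
ee_rot: [[1.0, 0.0, -0.001], [0.001, 0.0, 1.0], [0.0, -1.0, 0.0]]
wrist_force: [-0.4, -0.6, 0.1]
gripper_width: 0.007
```

Emit:
{"name": "move_arm", "arguments": {
  "increments": "1 0 0.0005 0 0 0 0; 1 0 0.0005 0 0 0 0"
}}

```text
time_s: 5.3
tcp_pos: [0.5014, 0.0571, 0.126]
ee_rot: [[1.0, -0.0, -0.001], [0.001, -0.0, 1.0], [-0.0, -1.0, -0.0]]
wrist_force: [0.0, 0.4, 0.7]
gripper_width: 0.007
```

Emit:
{"name": "move_arm", "arguments": {
  "increments": "1 0 0.0005 0 0 0 0; 1 0 0.0005 0 0 0 0"
}}

```text
time_s: 5.5
tcp_pos: [0.5014, 0.0571, 0.1256]
ee_rot: [[1.0, 0.0, -0.001], [0.001, 0.0, 1.0], [0.0, -1.0, 0.0]]
wrist_force: [-0.6, 0.4, 1.8]
gripper_width: 0.007
```

Emit:
{"name": "move_arm", "arguments": {
  "increments": "1 0 0.0005 0 0 0 0; 1 0 0.0005 0 0 0 0"
}}

```text
time_s: 5.7
tcp_pos: [0.5014, 0.0571, 0.1251]
ee_rot: [[1.0, 0.0, -0.001], [0.001, 0.0, 1.0], [0.0, -1.0, 0.0]]
wrist_force: [0.3, -0.2, 1.7]
gripper_width: 0.003
```

Emit:
{"name": "move_arm", "arguments": {
  "increments": "1 0 0.0005 0 0 0 0; 1 0 0.0005 0 0 0 0"
}}

```text
time_s: 5.9
tcp_pos: [0.5014, 0.0571, 0.1246]
ee_rot: [[1.0, 0.0, -0.001], [0.001, -0.0, 1.0], [0.0, -1.0, -0.0]]
wrist_force: [-1.5, 0.1, 2.5]
gripper_width: 0.007
```

Emit:
{"name": "move_arm", "arguments": {
  "increments": "1 0 0.0005 0 0 0 0; 1 0 0.0005 0 0 0 0"
}}

```text
time_s: 6.1
tcp_pos: [0.5014, 0.0571, 0.124]
ee_rot: [[1.0, 0.0, -0.001], [0.001, -0.0, 1.0], [0.0, -1.0, -0.0]]
wrist_force: [-0.9, -0.3, 2.8]
gripper_width: 0.006
```

Emit:
{"name": "move_arm", "arguments": {
  "increments": "1 0 0.0005 0 0 0 0; 1 0 0.0005 0 0 0 0"
}}

```text
time_s: 6.3
tcp_pos: [0.5014, 0.0571, 0.1236]
ee_rot: [[1.0, 0.0, -0.001], [0.001, 0.0, 1.0], [0.0, -1.0, 0.0]]
wrist_force: [-0.2, -0.1, 2.0]
gripper_width: 0.003
```

Emit:
{"name": "move_arm", "arguments": {
  "increments": "1 0 0.0004 0 0 0 0; 1 0 0.0004 0 0 0 0; 1 0 0.0004 0 0 0 0"
}}

```text
time_s: 6.6
tcp_pos: [0.5014, 0.0571, 0.1232]
ee_rot: [[1.0, 0.0, -0.001], [0.001, 0.0, 1.0], [0.0, -1.0, 0.0]]
wrist_force: [-1.6, 1.2, 2.0]
gripper_width: 0.006
```

The force stays at about 2 to 2.8 N over roughly 3 mm, so this button is worn. I'll release it and go to the middle one.

Emit:
{"name": "move_arm", "arguments": {
  "increments": "1 0 -0.005 0 0 0 0; 1 0 -0.015 0 0 0 0; 1 0.001 -0.02 0.01 0 0 0; 1 0.004 -0.02 0.03 0 0 0; 1 0.008 -0.02 0.05 0 0 0; 1 0.008 -0.018 0.06 0 0 0; 1 0.008 -0.013 0.06 0 0 0; 1 0.008 -0.007 0.06 0 0 0"
}}

```text
time_s: 7.4
tcp_pos: [0.509, 0.1171, 0.1297]
ee_rot: [[1.0, -0.0, -0.001], [0.001, -0.0, 1.0], [-0.0, -1.0, -0.0]]
wrist_force: [-1.1, -0.6, 0.3]
gripper_width: 0.004
```

Emit:
{"name": "move_arm", "arguments": {
  "increments": "1 0 0.0005 0 0 0 0; 1 0 0.001 0 0 0 0; 1 0 0.001 0 0 0 0"
}}

```text
time_s: 7.7
tcp_pos: [0.5093, 0.1166, 0.1291]
ee_rot: [[1.0, -0.0, -0.0], [0.0, -0.0, 1.0], [-0.0, -1.0, -0.0]]
wrist_force: [-0.2, -0.3, 1.1]
gripper_width: 0.006
```

Emit:
{"name": "move_arm", "arguments": {
  "increments": "1 0 0.0005 0 0 0 0; 1 0 0.001 0 0 0 0; 1 0 0.001 0 0 0 0"
}}

```text
time_s: 8.0
tcp_pos: [0.5094, 0.117, 0.1282]
ee_rot: [[1.0, 0.0, -0.001], [0.001, 0.0, 1.0], [0.0, -1.0, 0.0]]
wrist_force: [0.5, 0.5, -0.1]
gripper_width: 0.003
```

Emit:
{"name": "move_arm", "arguments": {
  "increments": "1 0 0.0005 0 0 0 0; 1 0 0.0005 0 0 0 0"
}}

```text
time_s: 8.2
tcp_pos: [0.5094, 0.1171, 0.1277]
ee_rot: [[1.0, 0.0, -0.001], [0.001, -0.0, 1.0], [0.0, -1.0, -0.0]]
wrist_force: [0.8, -1.3, 0.5]
gripper_width: 0.003
```

Emit:
{"name": "move_arm", "arguments": {
  "increments": "1 0 0.0005 0 0 0 0; 1 0 0.0005 0 0 0 0"
}}

```text
time_s: 8.4
tcp_pos: [0.5094, 0.1171, 0.1271]
ee_rot: [[1.0, 0.0, -0.001], [0.001, 0.0, 1.0], [0.0, -1.0, 0.0]]
wrist_force: [0.7, 0.5, 0.7]
gripper_width: 0.008
```

Emit:
{"name": "move_arm", "arguments": {
  "increments": "1 0 0.0005 0 0 0 0; 1 0 0.0005 0 0 0 0"
}}

```text
time_s: 8.6
tcp_pos: [0.5094, 0.1171, 0.1266]
ee_rot: [[1.0, -0.0, -0.001], [0.001, 0.0, 1.0], [-0.0, -1.0, 0.0]]
wrist_force: [-1.0, -0.8, -0.4]
gripper_width: 0.003
```

Emit:
{"name": "move_arm", "arguments": {
  "increments": "1 0 0.0005 0 0 0 0; 1 0 0.0005 0 0 0 0"
}}

```text
time_s: 8.8
tcp_pos: [0.5094, 0.1171, 0.1261]
ee_rot: [[1.0, 0.0, -0.001], [0.001, 0.0, 1.0], [0.0, -1.0, 0.0]]
wrist_force: [-0.1, -0.2, 0.0]
gripper_width: 0.003
```

Emit:
{"name": "move_arm", "arguments": {
  "increments": "1 0 0.0005 0 0 0 0; 1 0 0.0005 0 0 0 0"
}}

```text
time_s: 9.0
tcp_pos: [0.5094, 0.1171, 0.1257]
ee_rot: [[1.0, 0.0, -0.001], [0.001, 0.0, 1.0], [0.0, -1.0, 0.0]]
wrist_force: [0.1, -0.1, 0.3]
gripper_width: 0.008
```

Emit:
{"name": "move_arm", "arguments": {
  "increments": "1 0 0.0005 0 0 0 0; 1 0 0.0005 0 0 0 0"
}}

```text
time_s: 9.2
tcp_pos: [0.5094, 0.1171, 0.1253]
ee_rot: [[1.0, 0.0, -0.001], [0.001, 0.0, 1.0], [0.0, -1.0, 0.0]]
wrist_force: [-0.9, 0.1, 2.5]
gripper_width: 0.004
```

Emit:
{"name": "move_arm", "arguments": {
  "increments": "1 0 0.0005 0 0 0 0; 1 0 0.0005 0 0 0 0"
}}

```text
time_s: 9.4
tcp_pos: [0.5094, 0.1171, 0.1248]
ee_rot: [[1.0, 0.0, -0.001], [0.001, 0.0, 1.0], [0.0, -1.0, 0.0]]
wrist_force: [-1.0, -0.2, 2.8]
gripper_width: 0.004
```

Emit:
{"name": "move_arm", "arguments": {
  "increments": "1 0 0.0005 0 0 0 0; 1 0 0.0005 0 0 0 0"
}}

```text
time_s: 9.6
tcp_pos: [0.5094, 0.1171, 0.1244]
ee_rot: [[1.0, 0.0, -0.001], [0.001, 0.0, 1.0], [0.0, -1.0, 0.0]]
wrist_force: [-1.4, 0.3, 5.2]
gripper_width: 0.01
```

Emit:
{"name": "move_arm", "arguments": {
  "increments": "1 0 0.0005 0 0 0 0; 1 0 0.0005 0 0 0 0"
}}

```text
time_s: 9.8
tcp_pos: [0.5094, 0.1171, 0.1238]
ee_rot: [[1.0, 0.0, -0.001], [0.001, 0.0, 1.0], [0.0, -1.0, 0.0]]
wrist_force: [-2.1, 0.6, 5.2]
gripper_width: 0.0
```

The force has built to over 5 N, so this is the sound one. I'll keep going until it snaps.

Emit:
{"name": "move_arm", "arguments": {
  "increments": "1 0 0.0005 0 0 0 0; 1 0 0.001 0 0 0 0"
}}

```text
time_s: 10.0
tcp_pos: [0.5094, 0.1171, 0.123]
ee_rot: [[1.0, 0.0, -0.001], [0.001, 0.0, 1.0], [0.0, -1.0, 0.0]]
wrist_force: [-3.0, 0.9, 5.5]
gripper_width: 0.005
```

Emit:
{"name": "move_arm", "arguments": {
  "increments": "1 0 0.0005 0 0 0 0; 1 0 0.001 0 0 0 0"
}}

```text
time_s: 10.2
tcp_pos: [0.5094, 0.1171, 0.1216]
ee_rot: [[1.0, 0.0, -0.001], [0.001, 0.0, 1.0], [0.0, -1.0, 0.0]]
wrist_force: [-0.8, -0.1, 1.8]
gripper_width: 0.002
```

Emit:
{"name": "move_arm", "arguments": {
  "increments": "1 0 0.0005 0 0 0 0; 1 0 0.0005 0 0 0 0"
}}

```text
time_s: 10.4
tcp_pos: [0.5093, 0.117, 0.1206]
ee_rot: [[1.0, -0.0, -0.001], [0.001, -0.0, 1.0], [-0.0, -1.0, -0.0]]
wrist_force: [-0.7, 0.3, 0.5]
gripper_width: 0.008
```

Emit:
{"name": "move_arm", "arguments": {
  "increments": "1 0 0.0005 0 0 0 0; 1 0 0.0005 0 0 0 0"
}}

```text
time_s: 10.6
tcp_pos: [0.5092, 0.117, 0.1203]
ee_rot: [[1.0, -0.001, -0.001], [0.001, -0.0, 1.0], [-0.001, -1.0, -0.0]]
wrist_force: [-0.7, 0.1, -0.5]
gripper_width: 0.007
```

Emit:
{"name": "move_arm", "arguments": {
  "increments": "1 0 0.0005 0 0 0 0; 1 0 0.0005 0 0 0 0"
}}

```text
time_s: 10.8
tcp_pos: [0.5093, 0.117, 0.12]
ee_rot: [[1.0, -0.0, -0.001], [0.001, -0.0, 1.0], [-0.0, -1.0, -0.0]]
wrist_force: [0.5, -0.7, -0.1]
gripper_width: 0.011
```

Emit:
{"name": "move_arm", "arguments": {
  "increments": "1 0 0.0004 0 0 0 0; 1 0 0.0004 0 0 0 0"
}}

```text
time_s: 11.0
tcp_pos: [0.5094, 0.1171, 0.1197]
ee_rot: [[1.0, 0.0, -0.001], [0.001, 0.0, 1.0], [0.0, -1.0, 0.0]]
wrist_force: [-0.5, -0.4, 0.1]
gripper_width: 0.008
```

The force has dropped to nothing. I'll let go, rise and look.

Emit:
{"name": "move_arm", "arguments": {
  "increments": "1 0 -0.005 0 0 0 0; 1 0 -0.015 0 0 0 0; 1 0 -0.03 0 0 0 0; 1 0 -0.05 -0.01 0 0 0; 1 0 -0.065 -0.04 0 0 0; 1 -0.01 -0.065 -0.08 0 0 0; 1 -0.02 -0.065 -0.12 0 0 0; 1 -0.03 -0.065 -0.16 0 0 0"
}}

```text
time_s: 11.8
tcp_pos: [0.4793, -0.0442, 0.186]
ee_rot: [[1.0, 0.002, -0.002], [0.002, 0.0, 1.0], [0.002, -1.0, 0.0]]
wrist_force: [0.3, -1.6, 0.4]
gripper_width: 0.007
```

```bash
python3 look.py l2
```

```text
11.9 [ 0.478  -0.0461  0.1858] [-0.15 -0.85 -0.34]
11.9 [ 0.478  -0.0461  0.1858] [-0.15 -0.85 -0.34]
11.9 [ 0.478  -0.0461  0.1858] [-0.15 -0.85 -0.34]
```

View pics/l2.png

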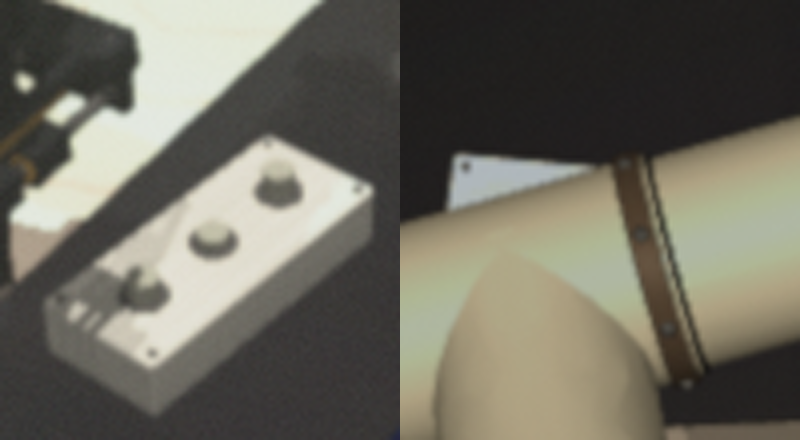

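The middle cap, at about (213,232) in the left half, is visibly lower than its neighbours and stays in. Next is the toggle: approach from its -x side.

Emit:
{"name": "move_arm", "arguments": {
  "increments": "1 -0.01 0 -0.04 0 0 0; 1 -0.02 0 -0.08 0 0 0; 1 -0.03 0 -0.12 0 0 0; 1 -0.04 0 -0.16 0 0 0; 1 -0.05 0 -0.2 0 0 0; 1 -0.058 0 -0.235 0 0 0; 1 -0.058 0 -0.244 0 0 0; 1 -0.058 0 -0.244 0 0 0"
}}

```text
time_s: 12.7
tcp_pos: [0.422, -0.2879, 0.1852]
ee_rot: [[1.0, 0.001, 0.001], [-0.001, -0.0, 1.0], [0.001, -1.0, -0.0]]
wrist_force: [1.2, -0.7, -0.6]
gripper_width: 0.002
```

Emit:
{"name": "move_arm", "arguments": {
  "increments": "1 0 0.015 0 0 0 0; 1 0 0.03 0 0 0 0; 1 0 0.045 0 0 0 0; 1 0 0.053 0 0 0 0; 1 0 0.053 0 0 0 0; 1 0 0.053 0 0 0 0"
}}

```text
time_s: 13.3
tcp_pos: [0.4224, -0.2866, 0.1323]
ee_rot: [[1.0, 0.001, -0.002], [0.002, -0.0, 1.0], [0.001, -1.0, -0.0]]
wrist_force: [-0.5, -1.0, -0.7]
gripper_width: 0.005
```

```bash
sed -i "s/^a=.*/U=[int(q) for q in sys.argv[2:6]] or 0\na=crop('scene',U[0],U[1],100,110,4);b=crop('top',U[2],U[3],100,110,4)/" look.py; python3 look.py l3 140 270 390 230
```

```text
13.4 [ 0.4225 -0.2869  0.1326] [ 0.39 -0.2   0.09]
13.4 [ 0.4225 -0.2869  0.1326] [ 0.39 -0.2   0.09]
13.4 [ 0.4225 -0.2869  0.1326] [ 0.39 -0.2   0.09]
```

View pics/l3.png

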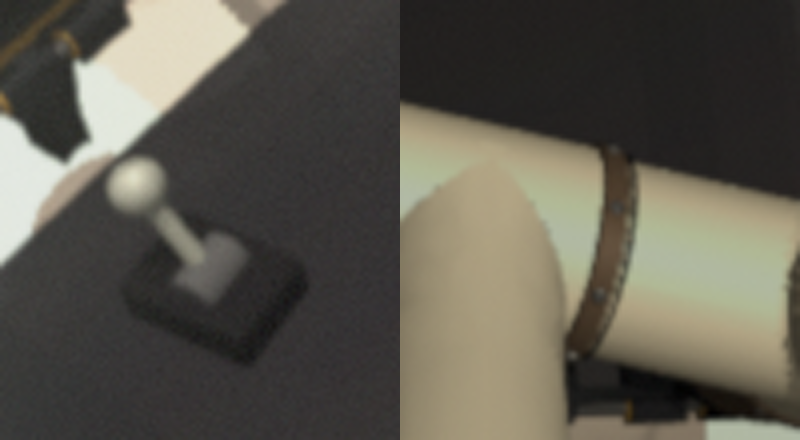

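The finger (tip at about (65,155) in the left half) is lined up behind the ball at (137,185). I'll push it over at moderate speed.

Emit:
{"name": "move_arm", "arguments": {
  "increments": "1 0.01 0 0 0 0 0; 1 0.02 0 0 0 0 0; 1 0.03 0 0 0 0 0; 1 0.038 0 0 0 0 0; 1 0.046 0 0.001 0 0 0; 1 0.054 0 0.002 0 0 0; 1 0.06 0 0.002 0 0 0; 1 0.066 0 0.003 0 0 0"
}}

```text
time_s: 14.2
tcp_pos: [0.4883, -0.2839, 0.1317]
ee_rot: [[1.0, 0.0, -0.001], [0.001, -0.0, 1.0], [0.0, -1.0, -0.0]]
wrist_force: [-1.0, -1.9, 0.7]
gripper_width: 0.004
```

Emit:
{"name": "move_arm", "arguments": {
  "increments": "1 0.003 0 0 0 0 0; 1 0.006 0 0 0 0 0; 1 0.009 0 0.001 0 0 0; 1 0.012 0 0.001 0 0 0; 1 0.015 0 0.001 0 0 0; 1 0.017 0 0.001 0 0 0; 1 0.017 0 0.001 0 0 0"
}}

```text
time_s: 14.9
tcp_pos: [0.5049, -0.2829, 0.1316]
ee_rot: [[1.0, 0.0, -0.001], [0.001, 0.0, 1.0], [0.0, -1.0, 0.0]]
wrist_force: [-1.1, -0.0, -0.4]
gripper_width: 0.005
```

```bash
python3 look.py l4 140 270 390 230
```

```text
15.0 [ 0.5049 -0.283   0.1318] [-1.49  0.22  0.17]
15.0 [ 0.5049 -0.283   0.1318] [-1.49  0.22  0.17]
15.0 [ 0.5049 -0.283   0.1318] [-1.49  0.22  0.17]
```

View pics/l4.png

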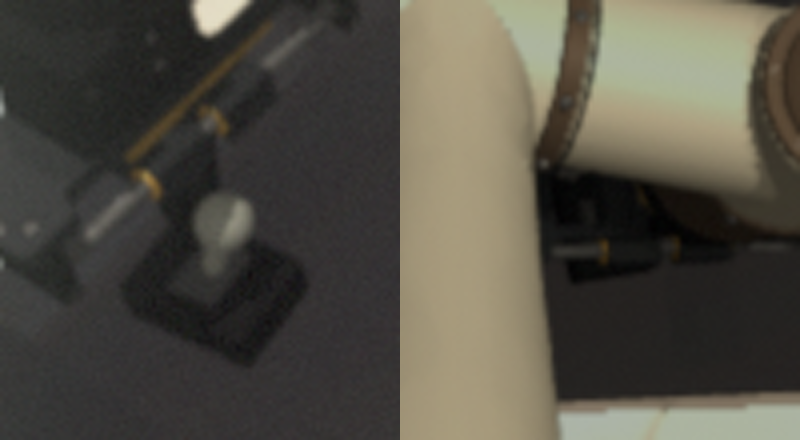

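The ball is now past upright, at (224,222) in the crop. I'll keep going in small steps until it reaches the stop.

Emit:
{"name": "move_arm", "arguments": {
  "increments": "1 0.002 0 0 0 0 0; 1 0.004 0 0 0 0 0; 1 0.006 0 0 0 0 0; 1 0.006 0 0 0 0 0"
}}

```text
time_s: 15.4
tcp_pos: [0.5109, -0.2829, 0.1316]
ee_rot: [[1.0, -0.0, -0.001], [0.001, -0.0, 1.0], [-0.0, -1.0, -0.0]]
wrist_force: [-0.2, 0.6, -1.3]
gripper_width: 0.009
```

Emit:
{"name": "move_arm", "arguments": {
  "increments": "1 0.001 0 0 0 0 0; 1 0.002 0 0 0 0 0; 1 0.003 0 0 0 0 0; 1 0.003 0 0 0 0 0"
}}

```text
time_s: 15.8
tcp_pos: [0.513, -0.2829, 0.1315]
ee_rot: [[1.0, -0.002, -0.001], [0.001, 0.0, 1.0], [-0.002, -1.0, 0.0]]
wrist_force: [-3.9, -0.0, -0.2]
gripper_width: 0.007
```

Emit:
{"name": "move_arm", "arguments": {
  "increments": "1 0.001 0 0 0 0 0; 1 0.002 0 0 0 0 0; 1 0.002 0 0 0 0 0"
}}

```text
time_s: 16.1
tcp_pos: [0.5133, -0.2828, 0.1314]
ee_rot: [[1.0, -0.005, -0.0], [0.0, 0.001, 1.0], [-0.005, -1.0, 0.001]]
wrist_force: [-6.9, -0.9, 1.1]
gripper_width: 0.001
```

```bash
python3 - <<'E'
from h import *
# expected ball px at on, from measured off ball
from station import camera_params
for yaw in (5,):
  c=np.array([.4796,-.2899,.1434])+.0575*np.array([np.cos(np.radians(yaw)),np.sin(np.radians(yaw)),0])
  for n in('scene','top'):
    k=camera_params(n);p=np.array(k['orientation']).T@(c-k['xyz']);print(n,c,p[0]/p[2]*k['fx']+k['cx'],p[1]/p[2]*k['fy']+k['cy'])
E
python3 look.py l5 140 270 390 230
```

```text
scene [ 0.5368812  -0.28488854  0.1434    ] 199.00318142364563 328.005618576191
top [ 0.5368812  -0.28488854  0.1434    ] 445.16048279082906 267.8750856324382
16.2 [ 0.5133 -0.2828  0.1314] [-7.21  0.38  1.42]
16.2 [ 0.5133 -0.2828  0.1314] [-7.21  0.38  1.42]
16.2 [ 0.5133 -0.2828  0.1314] [-7.21  0.38  1.42]
```

View pics/l5.png

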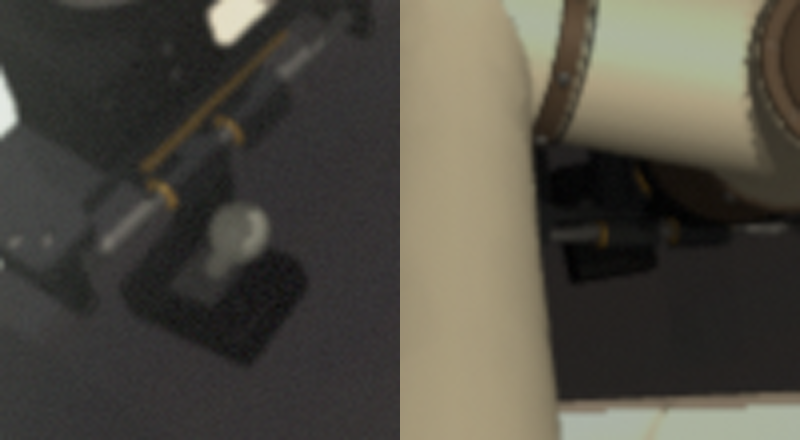

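The ball is at the stop: the push force rose to 7 N with x stalled at 0.513. Its pixel, (199.7,328), matches the predicted "on" position of (199,328). I'll back off and go clear.

Emit:
{"name": "move_arm", "arguments": {
  "increments": "1 -0.01 0 0 0 0 0; 1 -0.03 0 0 0 0 0; 1 -0.06 0 0 0 0 0; 1 -0.08 0 0 0 0 0; 1 -0.085 -0.03 -0.03 0 0 0; 1 -0.085 -0.06 -0.07 0 0 0; 1 -0.085 -0.09 -0.11 0 0 0; 1 -0.085 -0.09 -0.15 0 0 0"
}}

```text
time_s: 17.0
tcp_pos: [0.4338, -0.4367, 0.2286]
ee_rot: [[1.0, 0.012, -0.002], [0.003, -0.009, 1.0], [0.012, -1.0, -0.009]]
wrist_force: [0.7, 1.0, 0.9]
gripper_width: 0.008
```

Emit:
{"name": "move_arm", "arguments": {
  "increments": "1 -0.03 0 -0.04 0 0 0; 1 -0.06 0 -0.08 0 0 0; 1 -0.09 0 -0.12 0 0 0; 1 -0.09 0 -0.12 0 0 0; 1 -0.09 0 -0.12 0 0 0; 1 -0.09 0 -0.12 0 0 0"
}}

```text
time_s: 17.6
tcp_pos: [0.3417, -0.5529, 0.2222]
ee_rot: [[1.0, 0.002, -0.001], [0.001, -0.001, 1.0], [0.002, -1.0, -0.001]]
wrist_force: [0.2, 0.0, 0.2]
gripper_width: 0.006
```

Run:
```python
from station import sense,capture
import cv2,numpy as np
for n in("scene","top"):
    p,d=capture(n);cv2.imwrite(f"pics/{n}9.png",p[:,:,::-1])
s=sense();print(s['time_s'],s['tcp_pos'],s['wrist_force'])
```

```text
17.7 [ 0.34213061 -0.5522981   0.22224314] [-0.70233315  0.64265697 -0.74819602]
```

View pics/scene9.png

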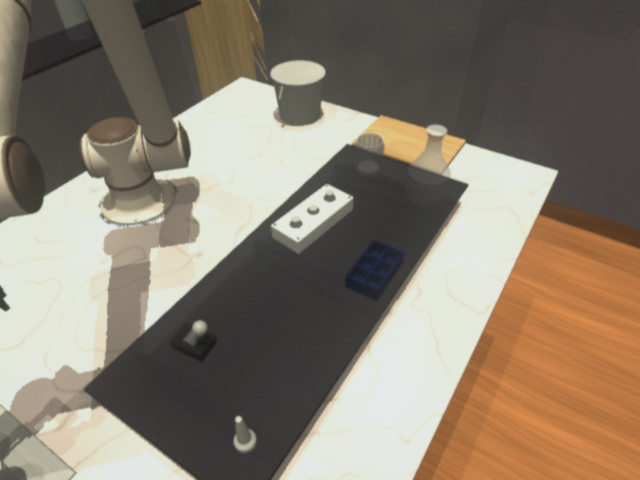

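View pics/top9.png

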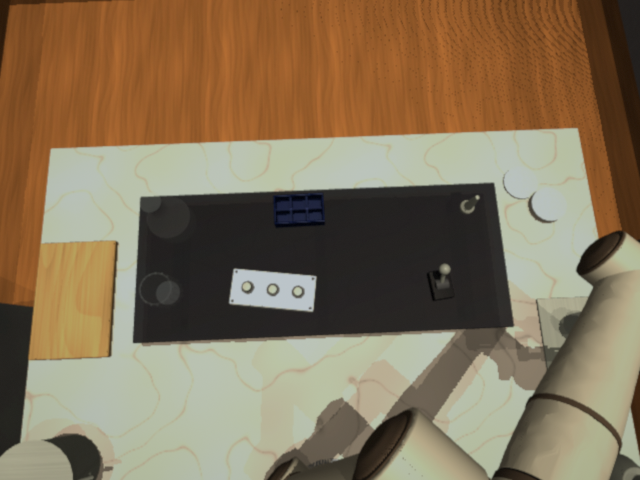

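The objects haven't moved, the middle button is in and the ball has gone over. I'll quickly triangulate its angle before handing in.

Run:
```python
from h import *
c={}
for n,(u,v,w) in {'scene':(185,315,30),'top':(432,256,26)}.items():
  for t in('0','9'):
    if t=='0': uu,vv={'scene':(160,300),'top':(438,281)}[n]
    else: uu,vv=u,v
    g=cv2.cvtColor(cv2.imread(f'pics/{n}{t}.png')[vv:vv+w,uu:uu+w],6)
    m=(g>110).astype('uint8');k,l,s,ce=cv2.connectedComponentsWithStats(m)
    i=1+s[1:,4].argmax();c[n,t]=ce[i]+[uu,vv];print(n,t,s[i],c[n,t])
a,ea=tri(c['scene','0'],c['top','0']);b,eb=tri(c['scene','9'],c['top','9']);print(a,ea,b,eb)
d=np.hypot(*(b-a)[:2]);print(d,'angle',.5+np.arcsin((d-.06*np.sin(.5))/.06))
```

```text
scene 0 [  0   0  21  22 330] [169.32424242 309.81212121]
scene 9 [  8   5  13  14 142] [198.85915493 326.51408451]
top 0 [ 9  7  9  9 65] [450.8        292.10769231]
top 9 [ 9  9  9  8 56] [445.23214286 268.35714286]
[ 0.47729308 -0.28916986  0.15926629] 0.005195941699675992 [ 0.53566286 -0.28393141  0.14568821] 0.0008459306633837161
0.058604372771697194 angle 1.0205000256869812
```

```bash
python3 -c "
from station import r
print(r.finish_job())"
```

```text
the job is handed in; nothing more can be done
None
```

The middle button is snapped in, the toggle is at on, and I handed the job in at about 18 s of the 72 s allowed; no verdict comes back.

- **Buttons:** I tried the near button first. It stayed soft, 2–2.8 N over about 3 mm, so I let it go before its stop. The middle one stiffened to about 5.5 N, then broke over and fell to nothing. I released it, and later pictures show it still lower than its neighbours. I never pressed the third button, because the sound one was already found.
- **Toggle:** I pushed the lever over to its stop, where the push force rose to about 7 N and movement stalled. After backing off, the ball measured (0.536, -0.284, 0.146). Compared with its hand-measured start position, that is a travel of about 56 mm and an angle of roughly 0.96 rad.
- **Other things on the shelf:** In the before and after pictures the decanter, tumbler, ice mould and pourer look unmoved. I compared these by eye rather than measuring them. The arm ended clear of everything.
- **Check that disagreed:** An automatic re-measurement of the ball's start position failed because bright background got into the colour mask in the scene view (5 mm ray gap). That is why I used the hand-measured start point, which triangulated to 0.5 mm.

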